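# Put the pulse oximeter through the UV box

### The job

Disinfect the fingertip pulse oximeter: lift it out of its charging cradle (only its long sides are free there), stand it on the open desk and let go, then take it again by its two ends and lower it, not drop it, to the floor of the UV box's bay, where only its ends have finger room. Then slide the cover fully shut, push the orange lock tab all the way aside off the green start button and, once the cover is shut, press the button fully down and let it go. Leave the gel bottle, pen cup and mouse where they are.

Things in the scene. Friction and masses are not known exactly. Their poses are not given: they have to be found in the camera images.
- uv_box: White desktop UV disinfecting box fixed to the desk, 118 (x) x 310 (y) x 52 mm high (grey guide rails to 58 mm). Origin: centre of its underside; z up. Its bay is at the +y end, its cover slides along its y axis, and its control strip (50 mm wide, top 44 mm above the desk) runs along its -x side. Bay, cover and tab all share this box's axes. In this frame the bay's centre is at x 25, y 80 mm and the start button at x -34, y 10 mm.
- bay_floor (a point): Centre of the bay's floor, 8 mm above the desk; axes as the box. The open-topped bay is 130 mm long (along y), 52 mm wide (x) and 44 mm deep to the underside of the cover. The oximeter belongs here upright with its length along y, either way round: 8 mm free at each long side (no room for fingers), 34 mm at each end.
- cover (a joint): Opening of the flat grey cover (63 x 138 x 5 mm, its top 57 mm above the desk), in m: 0 = fully shut against its end stop, 0.165 = fully open at the other stop; it moves along the box's -y as it opens. From 0.137 on the bay is wholly clear, as it is at the start. It stays where it is left; sliding takes about 3 N (friction).
- cover_ridge (a point): Centre of the blue grip ridge on the middle of the cover: 12 mm along the box's y, 36 mm along x, 18 mm high (from 57 to 75 mm above the desk); this point is 66 mm above the desk. Over the bay centre when the cover is shut.
- lock_tab (a joint): Travel of the orange lock tab, in m: 0 = over the button, 0.052 = fully aside at its stop; it moves along the box's -y. It stays where it is left; sliding takes about 2 N.
- tab_fin (a point): Centre of the upright fin on the lock tab: fin 10 mm along the box's y, 30 mm along x, 15 mm high (from 57 to 72 mm above the desk); this point is 64.5 mm above the desk. It stands on the tab's 38 (x) x 36 (y) mm plate, whose top is 57 mm above the desk.
- start_button (a joint): Travel of the green start button, in m: 0 = up, 0.005 = fully down. Springy: starts to move at about 1 N, fully down takes about 5 N.
- button_top (a point): Centre of the top of the round green start button, 24 mm in diameter, 52 mm above the desk (8 mm above the control strip) when up, hidden under the lock tab's plate at the start. Pressed straight down.
- cradle_seat (a point): Grey charging cradle fixed to the desk; this point is the centre of its seat, 26 mm above the desk, x along the oximeter's length. Two end cheeks, 8 mm thick and 32 mm wide, 66 mm apart, rise 36 mm above the seat and cover the oximeter's ends. The pedestal under the seat is 32 mm wide (y), on a foot 90 x 60 mm, 6 mm high; the two long sides are open.
- oximeter_centre (a point): Centre of the fingertip pulse oximeter (loose, 60 g), half-way up: 62 mm long (x), 36 mm wide (y), 38 mm high. Blue lower body with upright sides to 20 mm above its underside, white half-round top (radius 18 mm about the length) with a small black display; flat ends. z up. Starts on the cradle's seat.
- gel_bottle: Bystander: clear hand-gel bottle with blue cap, 56 mm in diameter, 130 mm high. Origin: centre of its underside.
- pen_cup: Bystander: dark steel pen cup, 72 mm in diameter, 85 mm high (pens to 136 mm). Origin: centre of its underside.
- mouse: Bystander: white computer mouse, 95 x 56 x 30 mm. Origin: centre of its underside.
There are look-alikes about, which are no part of the job. Leave any turquoise look-alike of the part that bears oximeter_centre alone.

How it is judged:
By the outcome, as a careful person would: the job done as asked, in the order asked, and still so for the second after the job is handed in, with the robot touching nothing.
It also fails if it takes over 64 s, if anything falls off the work surface, if the arm or the gripper's body presses on something with over 40 N, if the wrist force passes 120 N, or if a joint passes its speed limit or range.

### The arm

A 6-joint arm with a two-finger parallel gripper is mounted at the origin on the work surface. World frame = base frame: x ahead of the robot, y to its left, z up, the work surface at z = 0. Lengths are in m, angles in rad, forces in N, time in s.
With the tool pointing down it reaches from about 0.275 to 1 m from the base axis. Payload 8.4 kg.
Tool frame: the origin (TCP) lies on the centre line of the jaws, within the pads' length; the fingertips stand 17 mm ahead of it and the grasp point (between the pads) lies 2 mm behind it (bot.tcp_to_tips is the y of the fingertips in the tool frame, in m); y points along the fingers, z is the direction in which the jaws open and shut, and the axes are right-handed (so a half turn about y gives the same grasp; the last joint's range is limited). The gripper opens to 85 mm and grips with 20 to 120 N. Pads are 22 mm wide; open, the fingers measure 114 mm over their backs; the gripper's body (76 mm by 85 mm) begins 54 mm behind the grasp point. The pads swing forward as they close: fully open they stand 13 mm farther back than shut.
Start: joints at [1.18, 0.353, 1.633, -0, 1.155, -0.002], TCP at [0.237, 0.578, 0.209] pointing down, gripper open.
Joint ranges: [-2.63, 2.63], [-0.92, 2.1], [0.06, 2.66], [-1.3, 4.44], [0, 2.69], [-3.02, 3.02]. Speed limits (rad/s): [2.22, 2.22, 2.79, 3.14, 3.14, 3.14].

### API

Orientations are given as a unit quaternion [x, y, z, w].
In Python, from workcell import bot, hand, kinematics, get_obs, vision, hand_in gives the robot as it stands. The module is installed in compiled form; this text tells all that it offers. Calls block until the motion is done:
- bot.reach(position, orientation): joint-space move of the TCP to a pose.
- bot.servo_line(position, ori=None, velocity=0.15): straight line of the TCP; ori=None keeps the orientation; velocity is the mean speed in m/s.
- bot.goto_joints(angles): joint-space move.
- hand.move_gripper(opening, strength=None): finger opening in m; strength is the grip in N (None keeps the last); returns when the fingers have stopped.
- bot.dwell(seconds).
- kinematics.solve_ik(position, orientation): joint angles nearest the present ones, or None.
- get_obs(): the state.
- vision.read_camera(name): name is "scene" or "top" or "wrist"; returns a dict with "frame" (384x512x3 uint8, red, green, blue), "intrinsics" (3x3 intrinsics, pixels), "dist" ([k1, k2, p1, p2, k3] as OpenCV has them; the pictures are not rectified), "view" (4x4, takes a point from world to camera coordinates). Camera axes: x right, y down, z forward; pixel columns grow to the right and rows downward; lengths in m; the calibration is good to about 2 mm. A picture is of the moment at which its call begins. There is no depth.
A pose or a line that the arm cannot do raises bot.IKError and nothing moves.
- hand_in(): hands the job in, once; it reports no verdict.
The state is a dict: "time_s": time; "joint_pos": joint angles; "joint_vel": joint speeds; "joint_efforts": joint torques, N m; "position": TCP position; "orientation": TCP orientation; "wrist_force": force on the tool from outside, world axes, zero at the start; "ft_torque": the same for the moment, N m; "gripper_width": finger opening in m.
Only numpy, scipy, OpenCV 4.12 (cv2) and the standard library are available. Lean on these libraries where they do the work, as an engineer would, in place of code of your own. Each camera call takes 0.05 s, during which the arm holds its last target. There are 200 camera calls.

## Working session

There is one attempt and no reset: what is moved stays moved. The work goes in short steps, each a Python script; the robot and the scene stay as the last script left them, time stands still between calls to the robot, and variables do not carry over. Pictures are saved under pics/ and viewed, about 8 in all and at most 12, crops included, and the job is handed in when it is done.

```bash
mkdir -p pics; cat > h.py <<'E'
import numpy as np, cv2, pickle
from workcell import bot, hand, kinematics, get_obs, vision, hand_in
def pix(c,P):
    V=np.array(c["view"]);r,_=cv2.Rodrigues(V[:3,:3])
    return cv2.projectPoints(np.array(P,float).reshape(-1,1,3),r,V[:3,3],np.array(c["intrinsics"],float),np.array(c["dist"],float))[0][:,0]
def ray(c,uv,z):
    V=np.array(c["view"]);p=cv2.undistortPoints(np.array(uv,float).reshape(-1,1,2),np.array(c["intrinsics"],float),np.array(c["dist"],float))[:,0]
    d=np.c_[p,np.ones(len(p))]@V[:3,:3]; o=-V[:3,:3].T@V[:3,3]
    return o+d*((z-o[2])/d[:,2])[:,None]
def snap(n,f):
    c=vision.read_camera(n);pickle.dump(c,open(f"pics/{f}.pkl","wb"));return c
def save(f,im,crop=None,k=1):
    if crop: im=im[crop[1]:crop[3],crop[0]:crop[2]]
    cv2.imwrite(f"pics/{f}.png",cv2.resize(im[...,::-1],None,fx=k,fy=k,interpolation=cv2.INTER_CUBIC))
E
python3 - <<'E'
from h import *
a=snap("top","top0");b=snap("scene","sc0")
save("top0",a["frame"],k=1.56);save("sc0",b["frame"],k=1.56)
for c in(a,b):print(np.round(-np.array(c["view"])[:3,:3].T@np.array(c["view"])[:3,3],3))
print(get_obs()["orientation"],bot.tcp_to_tips)
E
```

```text
[0.493 0.098 0.914]
[1.165 0.652 0.726]
[ 0.69422798 -0.13669058  0.13651965 -0.69334377] 0.017
```

View pics/top0.png

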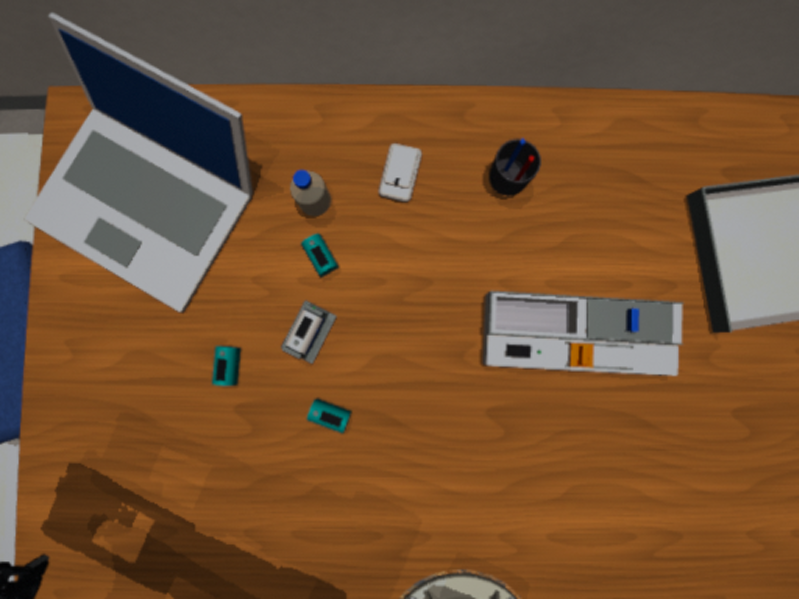

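View pics/sc0.png

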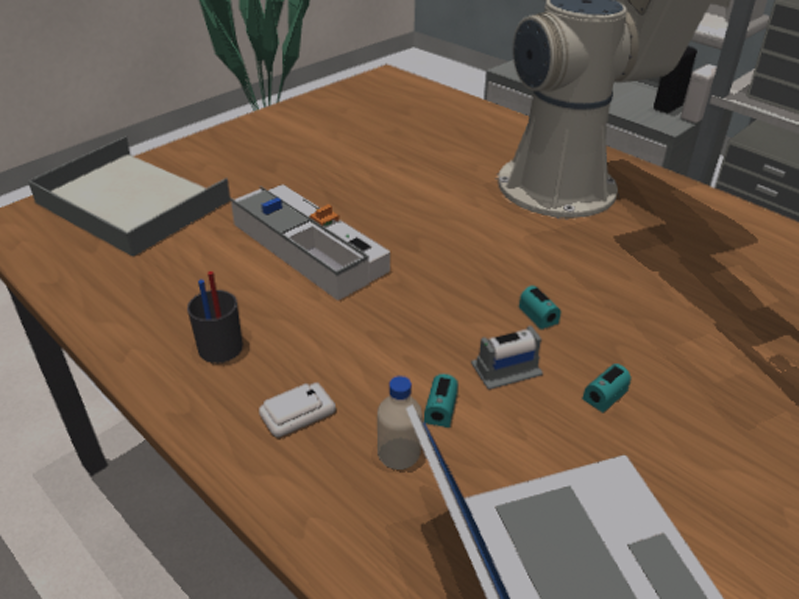

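White unit at (308,330) in the top view sits in a grey cradle and has a blue body, so it is the oximeter. The turquoise ones at (320,255), (226,366) and (329,415) are look-alikes. The box is at (585,335), and its bay is on the left, which is +y. Next I overlay a first pose estimate on enlarged crops.

```bash
cat >> h.py <<'E'
def T(p,yaw,L):
    L=np.array(L,float).reshape(-1,3);c,s=np.cos(yaw),np.sin(yaw)
    return L@np.array([[c,s,0],[-s,c,0],[0,0,1]])+np.array([p[0],p[1],0])
def rect(x0,x1,y0,y1,z): return [[x0,y0,z],[x1,y0,z],[x1,y1,z],[x0,y1,z]]
def overlay(c,polys,crop,k):
    im=cv2.resize(c["frame"][crop[1]:crop[3],crop[0]:crop[2]],None,fx=k,fy=k,interpolation=cv2.INTER_CUBIC).copy()
    for P,col in polys:
        q=(pix(c,P)-[crop[0],crop[1]]+.5)*k
        cv2.polylines(im,[np.int32(q)],True,col,1)
    return im
def boxpolys(p,y,op=None,tab=None):
    R=(255,0,0);o=[(T(p,y,rect(-.059,-.009,-.155,.155,.044)),R),(T(p,y,rect(-.059,.059,-.155,.155,0)),(255,255,0)),(T(p,y,rect(-.001,.051,.015,.145,.052)),(0,255,0))]
    if op is not None:o+=[(T(p,y,rect(.007,.043,.074-op,.086-op,.075)),(255,0,255))]
    if tab is not None:o+=[(T(p,y,rect(-.049,-.019,.005-tab,.015-tab,.072)),(0,255,255))]
    return o
def crpolys(p,y):
    return [(T(p,y,rect(-.045,.045,-.03,.03,.006)),(255,0,0)),(T(p,y,rect(-.041,-.033,-.016,.016,.062)),(0,255,0)),(T(p,y,rect(.033,.041,-.016,.016,.062)),(0,255,0)),(T(p,y,rect(-.031,.031,-.018,.018,.046)),(255,0,255))]
E
python3 - <<'E'
from h import *
a=pickle.load(open("pics/top0.pkl","rb"))
w=ray(a,np.array([[487,367],[678,375]])/1.56,.044)
d=w[0]-w[1];yaw=np.arctan2(d[1],d[0])-np.pi/2
m=w.mean(0);p=m[:2]+.059*np.array([np.cos(yaw),np.sin(yaw)])
print(p,yaw,np.linalg.norm(d))
w=ray(a,np.array([[285,349],[299,304],[334,319],[317,361]])/1.56,.03);print(w)
cp=ray(a,np.array([[308,331]])/1.56,.06)[0,:2];e=ray(a,np.array([[296,345],[320,312]])/1.56,.064)
cy=np.arctan2(*(e[1]-e[0])[[1,0]]);print(cp,cy)
A=overlay(a,boxpolys(p,yaw,.152,0),(305,180,445,248),5)
B=overlay(a,crpolys(cp,cy),(170,182,226,242),4);B2=overlay(a,[],(170,182,226,242),4)
im=np.zeros((590,700,3),np.uint8);im[:A.shape[0]]=A;im[345:345+240,:224]=B;im[345:585,240:464]=B2
save("ov0",im)
E
```

```text
[ 0.5113754  -0.19242026] -0.0336099614507539 0.30779437468430326
[[0.48142972 0.28706006 0.03      ]
 [0.5545488  0.26652343 0.03      ]
 [0.53097582 0.20891237 0.03      ]
 [0.46300072 0.23472568 0.03      ]]
[0.510367   0.24542713] -0.6077039643318867
```

View pics/ov0.png

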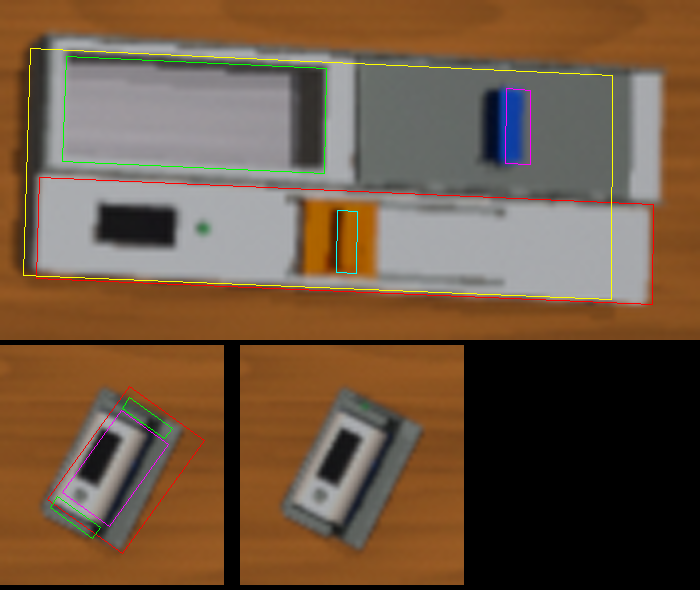

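Box overlay fits to about 1.5 mm, and the cover opening is about 0.149. The enlarged crop confirms a white and blue unit in a grey cradle with end cheeks. I had the cradle yaw wrong, so I correct it from the foot's edge, then go above and check from near.

```bash
cat >> h.py <<'E'
from scipy.spatial.transform import Rotation as Rn
BOX=np.array([0.5114,-0.1924]);BY=-0.0336
def quat(a):
    best=None
    for k in(-1,0,1,2):
        b=a+k*np.pi;c,s=np.cos(b),np.sin(b)
        q=Rn.from_matrix(np.array([[s,0,c],[-c,0,s],[0,-1,0]])).as_quat()
        if k in(0,1): yield q
def ori(a,p):
    L=[]
    for q in quat(a):
        j=kinematics.solve_ik(list(p),list(q))
        if j is not None:L.append((abs(j[5]),list(q)))
    return min(L)[1]
def B(x,y,z): return [float(v) for v in T(BOX,BY,[[x,y,z]])[0]]
def st(): o=get_obs();print(round(o["time_s"],2),np.round(o["position"],4),"F",np.round(o["wrist_force"],1),"w",round(o["gripper_width"],4))
E
python3 - <<'E'
from h import *
a=pickle.load(open("pics/top0.pkl","rb"))
w=ray(a,[[170+182/4-.5,182+83/4-.5],[170+121/4-.5,182+204/4-.5]],.006)
d=w[0]-w[1];cy=np.arctan2(d[1],d[0]);cp=w.mean(0)[:2]+.03*np.array([-np.sin(cy),np.cos(cy)])
print(cp,cy,np.linalg.norm(d))
p=[cp[0],cp[1],.19];q=ori(cy+np.pi/2,p)
st();bot.reach(p,q);st()
c=snap("wrist","w1")
A=overlay(c,crpolys(cp,cy),(0,0,512,384),1.5);save("w1",A)
E
```

```text
[0.51149301 0.25556929] -0.44594057425228706 0.08710881181170202
0.1 [0.2368 0.5779 0.2086] F [-0.3  0.1  0. ] w 0.0853
1.67 [0.5112 0.2565 0.1901] F [0.7 0.3 0.6] w 0.0855
```

View pics/w1.png

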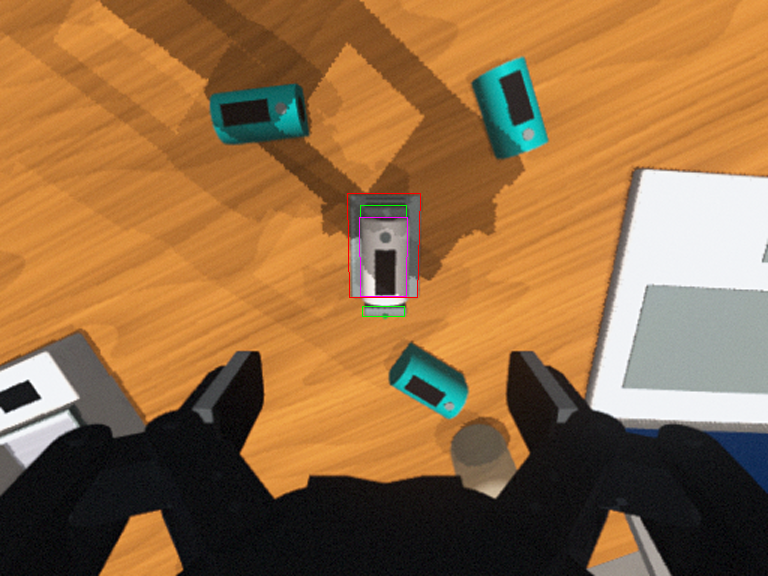

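Near view: the oximeter and cradle at (385,255) match the overlay to about 1 mm, and the look-alikes are clear of the fingers. Next I grasp it, lift it and stand it on the open desk.

```bash
python3 - <<'E'
from h import *
cp=np.array([.5115,.2556]);cy=-.446
q=ori(cy+np.pi/2,[*cp,.045])
hand.move_gripper(.06,30)
bot.servo_line([*cp,.09],q,.2);bot.servo_line([*cp,.0455],velocity=.1);st()
hand.move_gripper(.0,30);st()
bot.servo_line([*cp,.12],velocity=.15);st()
p=[.43,.04]
# oximeter length to box y: opening direction = box x
q2=ori(BY,[*p,.12])
bot.reach([*p,.10],q2);bot.servo_line([*p,.030],velocity=.15);st()
bot.servo_line([*p,.0205],velocity=.03);bot.dwell(.2);st()
c=snap("scene","s2");save("s2",c["frame"],(200,130,420,290),3)
E
```

```text
3.33 [0.5118 0.2558 0.0459] F [-0.4  0.5  0.6] w 0.0601
3.93 [0.5115 0.2556 0.0455] F [-0.6  0.5  1.2] w 0.0003
4.58 [0.5111 0.2554 0.1196] F [-0.4 -1.   0.1] w 0.0002
6.12 [0.4305 0.0405 0.0302] F [-0.3  0.   0. ] w 0.0002
6.79 [0.4301 0.04   0.0206] F [-0.2 -0.4  0.6] w -0.0003
```

View pics/s2.png

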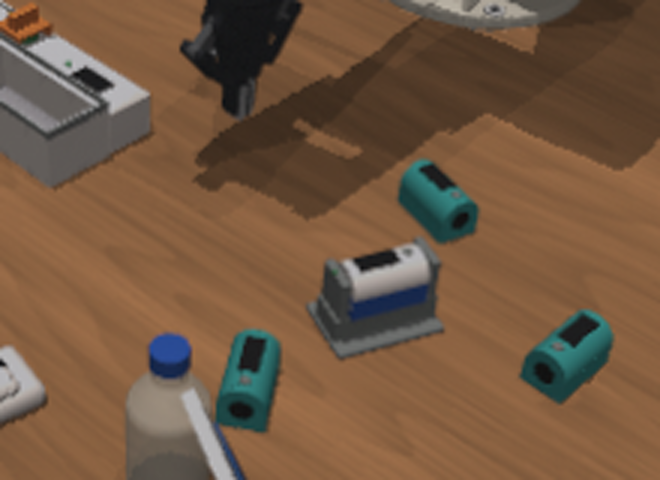

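The fingers shut on nothing (width 0), and the oximeter is still in its cradle at (385,285) in this crop. I go back above it and check the finger line against it from near before closing again.

```bash
python3 - <<'E'
from h import *
cp=np.array([.5115,.2556]);cy=-.446
bot.servo_line([.43,.04,.10],velocity=.25)
hand.move_gripper(.06,30)
q=ori(cy+np.pi/2,[*cp,.1])
bot.reach([*cp,.10],q);bot.servo_line([*cp,.0455],velocity=.15);bot.dwell(.3);st()
a=snap("scene","s3");b=snap("wrist","w3")
g=overlay(a,crpolys(cp,cy)+[([[*cp,.0285],[*cp,.2]],(255,255,0))],(270,170,390,270),4)
w=overlay(b,crpolys(cp,cy)+[([[*cp,.0285],[*cp,.07]],(255,255,0))],(0,0,512,384),.62)
im=np.zeros((400,480+w.shape[1],3),np.uint8);im[:400,:480]=g;im[:w.shape[0],480:]=w
save("w3",im)
E
```

```text
9.64 [0.512  0.2558 0.0463] F [ 0.6 -0.2  0.4] w 0.0602
```

View pics/w3.png

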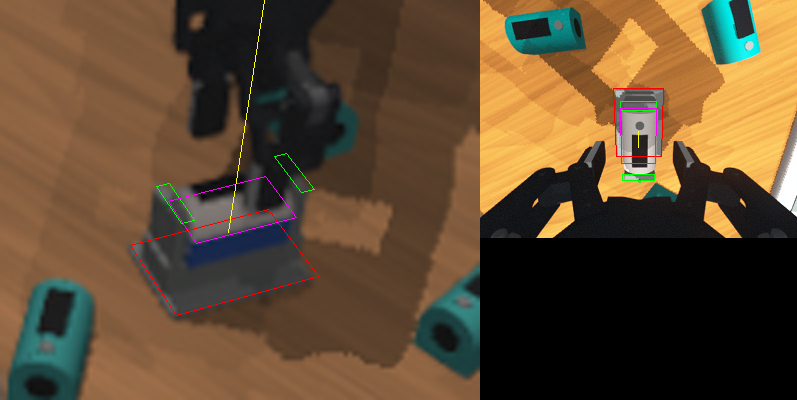

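The scene crop shows fingertips at (207,135) and (255,207), clearly above where z = 0.0285 on the tool axis should be, (230,232). I compute the real tip height from both pictures.

```bash
python3 - <<'E'
from h import *
a=pickle.load(open("pics/s3.pkl","rb"));zs=[0,.02,.0285,.04,.05,.06,.07,.08]
print(np.round((pix(a,[[.512,.2558,z] for z in zs])-[270,170]+.5)*4,0).tolist())
print(np.round((pix(a,[[.43,.04,z] for z in zs])-[200,130]+.5)*3,0).tolist())
b=pickle.load(open("pics/w3.pkl","rb"));print(np.round(pix(b,[[.512,.2558,z] for z in zs])*.62+[480,0],0).tolist())
V=np.array(b["view"]);print(-V[:3,:3].T@V[:3,3],V[2,:3]); o=get_obs();print(Rn.from_quat(o["orientation"]).as_matrix().round(3))
# finger tips at opening .06, candidates
d=np.array([-np.sin(-.446),np.cos(-.446)])*.03
for z in(.03,.045,.06,.07):print(z,np.round((pix(a,[[.512+s*d[0],.2558+s*d[1],z] for s in(-1,1)])-[270,170]+.5)*4).tolist(),np.round(pix(b,[[.512+s*d[0],.2558+s*d[1],z] for s in(-1,1)])*.62+[480,0]).tolist())
E
```

```text
[[223.0, 269.0], [227.0, 244.0], [228.0, 233.0], [231.0, 218.0], [233.0, 205.0], [235.0, 191.0], [237.0, 178.0], [239.0, 164.0]]
[[238.0, 155.0], [239.0, 136.0], [240.0, 128.0], [240.0, 118.0], [241.0, 108.0], [242.0, 99.0], [242.0, 89.0], [243.0, 79.0]]
[[639.0, 123.0], [639.0, 128.0], [639.0, 131.0], [639.0, 135.0], [639.0, 139.0], [639.0, 143.0], [639.0, 148.0], [639.0, 153.0]]
[0.44799438 0.28642398 0.21035213] [ 0.25545868 -0.12045943 -0.95928639]
[[ 0.902  0.001  0.431]
 [-0.431  0.     0.902]
 [ 0.    -1.     0.001]]
0.03 [[205.0, 197.0], [253.0, 266.0]] [[612.0, 132.0], [665.0, 132.0]]
0.045 [[207.0, 178.0], [257.0, 246.0]] [[610.0, 137.0], [667.0, 137.0]]
0.06 [[210.0, 158.0], [260.0, 226.0]] [[607.0, 143.0], [670.0, 143.0]]
0.07 [[212.0, 144.0], [263.0, 212.0]] [[605.0, 148.0], [672.0, 148.0]]
```

Both views put the real tips about 40 mm higher than the stated tool frame gives. I settle this with a gentle touch of the shut fingers on open desk.

```bash
python3 - <<'E'
from h import *
bot.servo_line([.5115,.2556,.10],velocity=.25)
p=[.43,.04];q=ori(BY,[*p,.05]);bot.reach([*p,.06],q);hand.move_gripper(0,30)
bot.servo_line([*p,.005],velocity=.1);bot.dwell(.1)
f0=get_obs()["wrist_force"][2];z=.005
while z>-.05:
    z-=.002;bot.servo_line([*p,z],velocity=.04);f=get_obs()["wrist_force"][2]-f0
    if abs(f)>4:break
st();print("touch",z,f)
b=snap("wrist","w4");a=snap("scene","s4")
bot.servo_line([*p,z+.02],velocity=.2);st()
g=overlay(a,[],(255,140,315,190),6.4)
w=overlay(b,[([[*p,0.0],[*p,.03]],(255,255,0))],(128,150,384,384),1.5)
im=np.zeros((360,384+w.shape[1],3),np.uint8);im[:g.shape[0],:384]=g;im[:w.shape[0],384:]=w[:360];save("w4",im)
print(pix(a,[[*p,0]]),(pix(a,[[*p,0]])-[255,140]+.5)*6.4)
E
```

```text
15.94 [ 0.4302  0.04   -0.022 ] F [-4.2 -0.6 22.6] w -0.0001
touch -0.023000000000000007 21.640934933472703
16.29 [ 0.4309  0.0401 -0.0023] F [-1.   0.8  1.2] w -0.0002
[[278.95589169 181.00522289]] [[156.51770679 265.63342651]]
```

View pics/w4.png

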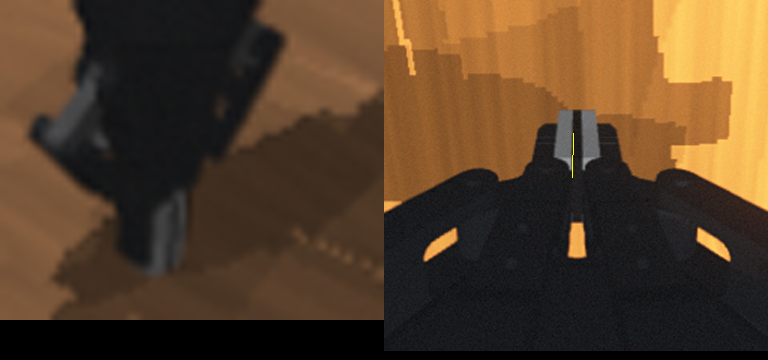

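Contact came at reported z ≈ −0.0205 where +0.017 was expected, so commanded z must be 37.5 mm lower than stated. Laterally it agrees. I apply the offset and retry the pick.

```bash
cat >> h.py <<'E'
OFF=-.0375
def line(xy,z,v=.15,q=None): bot.servo_line([float(xy[0]),float(xy[1]),z+OFF],q,v)
def reach(xy,z,a):
    p=[float(xy[0]),float(xy[1]),z+OFF];bot.reach(p,ori(a,p))
E
python3 - <<'E'
from h import *
cp=np.array([.5115,.2556]);cy=-.446;p=[.43,.04]
line(p,.12,.3);hand.move_gripper(.06,30)
reach(cp,.12,cy+np.pi/2);line(cp,.0465,.15);st()
hand.move_gripper(0,30);st()
if get_obs()["gripper_width"]>.03:
    line(cp,.14,.15);st()
    reach(p,.12,BY);line(p,.03,.15);bot.dwell(.1);st()
    line(p,.020,.03);bot.dwell(.2);st()
a=snap("scene","s5");b=snap("wrist","w5")
g=overlay(a,[],(235,115,395,265),3)
w=overlay(b,[],(128,100,384,384),1.2)
im=np.zeros((450,480+w.shape[1],3),np.uint8);im[:g.shape[0],:480]=g;im[:w.shape[0],480:]=w;save("w5",im)
E
```

```text
18.88 [0.5119 0.2552 0.0095] F [-0.4  0.1  0.5] w 0.0598
19.23 [0.5124 0.2559 0.0103] F [ 0.9 -0.9  7.2] w 0.0353
20.0 [0.5109 0.2553 0.1019] F [ 0.3  0.2 -0.7] w 0.0353
21.77 [ 0.4309  0.0403 -0.0067] F [ 0.1 -0.9 -0.1] w 0.0352
22.46 [ 0.4307  0.0401 -0.0169] F [-1.8  0.4 14.2] w 0.0355
```

View pics/w5.png

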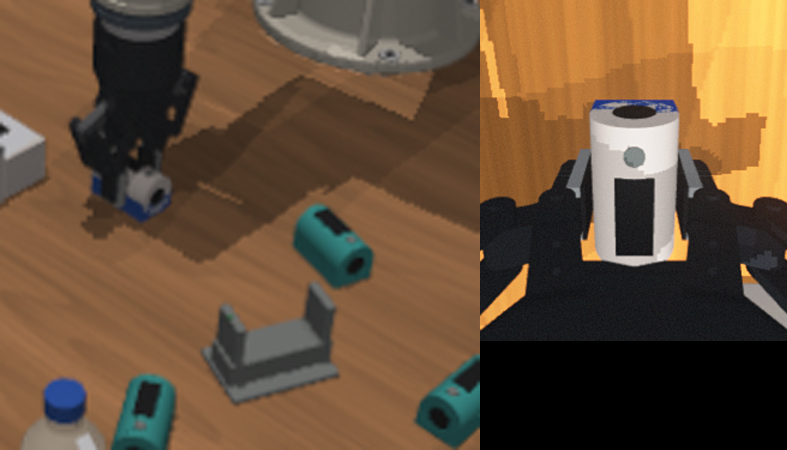

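It stands upright on the desk (crop (135,195), cradle empty). Next I release it, turn 90°, take it by the ends and hover over the bay.

```bash
python3 - <<'E'
from h import *
p=[.4305,.0401]
hand.move_gripper(.06,30);line(p,.13,.25);hand.move_gripper(.085)
reach(p,.10,BY+np.pi/2);line(p,.022,.15);bot.dwell(.15);st()
hand.move_gripper(0,30);st()
if .055<get_obs()["gripper_width"]<.068:
    line(p,.14,.2)
    c=B(.025,.080,0)[:2];reach(c,.125,BY+np.pi/2);bot.dwell(.2);st()
b=snap("wrist","w6");a=snap("top","t6")
g=overlay(a,boxpolys(BOX,BY),(300,175,420,250),3.5)
w=overlay(b,boxpolys(BOX,BY),(60,0,450,384),.95)
im=np.zeros((370,420+w.shape[1],3),np.uint8);im[:g.shape[0],:g.shape[1]]=g;im[:w.shape[0],420:]=w;save("w6",im)
E
```

```text
26.1 [ 0.4313  0.0402 -0.0146] F [-0.4 -0.3  0.7] w 0.0853
26.43 [ 0.431   0.0401 -0.0148] F [-0.9 -0.6  7.5] w 0.0615
29.78 [ 0.5391 -0.1132  0.0875] F [-1.1 -0.9 -0.3] w 0.0616
```

View pics/w6.png

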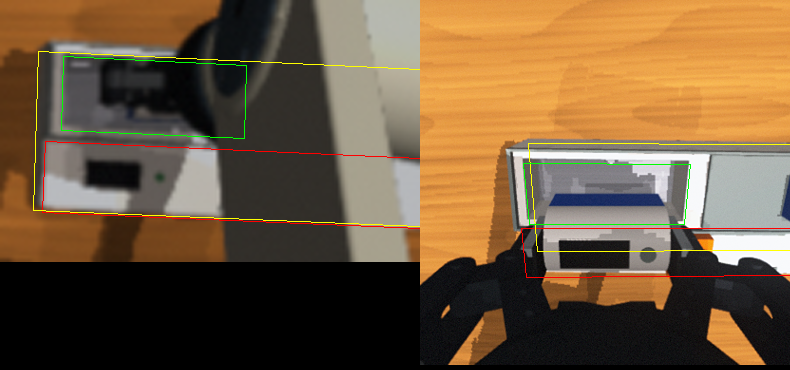

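It is gripped by its ends (width 61.5 mm), and the bay overlay fits within about 3 mm with 8 mm free. Lowering it.

```bash
python3 - <<'E'
from h import *
c=B(.0265,.080,0)[:2]
line(c,.065,.15);bot.dwell(.1);st()
line(c,.036,.1);st()
z=.036;f0=get_obs()["wrist_force"][2]
while z>.0285:
    z-=.001;line(c,z,.04)
    if get_obs()["wrist_force"][2]-f0>4:break
bot.dwell(.1);st();print(z)
hand.move_gripper(.079);st()
line(c,.12,.2);bot.dwell(.1)
b=snap("wrist","w7");st()
save("w7",overlay(b,boxpolys(BOX,BY,.149,0),(60,0,512,384),1.4))
E
```

```text
30.53 [ 0.5414 -0.1135  0.0285] F [ 0.1  0.4 -0.4] w 0.0614
30.98 [ 0.5404 -0.1133 -0.0015] F [1.6 0.4 0.7] w 0.0615
32.58 [ 0.5407 -0.1134 -0.0068] F [-2.5  1.1  9.3] w 0.0617
0.029999999999999992
32.89 [ 0.5405 -0.1133 -0.0076] F [ 0.6 -0.1 -0.2] w 0.079
33.64 [ 0.5394 -0.1131  0.0809] F [ 0.3  0.4 -0.6] w 0.0793
```

View pics/w7.png

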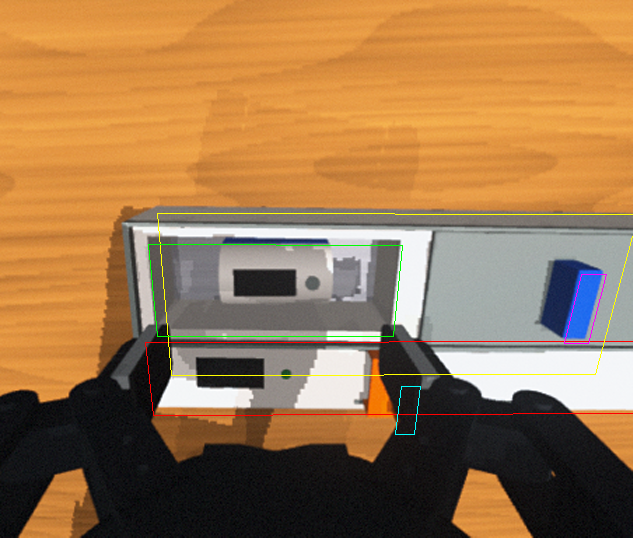

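The oximeter is on the bay floor, upright along y at (275,275), with contact at the expected height. The ridge at (583,305) gives an opening of about 0.148. Next I shut the cover by its ridge.

```bash
cat >> h.py <<'E'
BOX=BOX+[.0015,0]
def fy(): f=get_obs()["wrist_force"];return -np.sin(BY)*f[0]+np.cos(BY)*f[1]
def slide(x,y0,y1,ymax,z,lim=12,v=.12):
    line(B(x,y1,0),z,v);bot.dwell(.1);y=y1;s=np.sign(y1-y0);print("slid",fy())
    while abs(y-ymax)>1e-4 and s*(ymax-y)>0:
        y+=s*.001;line(B(x,y,0),z,.04);f=fy()
        if -s*f>lim:break
    bot.dwell(.1);print("end y",y,"f",fy())
    o=get_obs()["position"];print("box-frame y",np.dot(np.array(o[:2])-BOX,[-np.sin(BY),np.cos(BY)]))
E
python3 - <<'E'
from h import *
r=B(.025,-.068,0)
hand.move_gripper(.05)
line(r,.12,.25);line(r,.078,.15);bot.dwell(.1);st()
hand.move_gripper(0,40);st()
if .008<get_obs()["gripper_width"]<.016:
    slide(.025,-.068,.076,.088,.078);st()
    hand.move_gripper(.05);st();line(B(.025,.08,0),.12,.25)
E
```

```text
35.32 [ 0.5363 -0.2609  0.0414] F [ 0.2  0.2 -0.5] w 0.05
35.74 [ 0.536  -0.2614  0.0413] F [-1.4  0.6  5. ] w 0.0108
slid 2.5387146730578305
end y 0.083 f -12.837702631014508
box-frame y 0.08118942817507996
39.04 [ 0.543  -0.1122  0.0413] F [  5.  -13.   -0.5] w 0.0107
39.5 [ 0.5405 -0.1099  0.0404] F [ 0.8 -0.  -0.2] w 0.0499
```

Cover is shut against its stop. Now the lock tab.

```bash
python3 - <<'E'
from h import *
r=B(-.034,.010,0)
line(r,.11,.25);line(r,.077,.15);bot.dwell(.1);st()
hand.move_gripper(0,40);st()
if .006<get_obs()["gripper_width"]<.014:
    slide(-.034,.01,-.038,-.050,.077);st()
    hand.move_gripper(.04);line(B(-.034,-.042,0),.11,.25);st()
    hand.move_gripper(0,40);reach(B(-.034,.012,0),.10,BY+np.pi/2);bot.dwell(.1)
b=snap("wrist","w8");a=snap("top","t8");st()
g=overlay(a,[],(300,175,450,260),2.5)
w=overlay(b,boxpolys(BOX,BY,0,.052)[3:],(0,60,512,384),1.2)
im=np.zeros((w.shape[0]+g.shape[0],w.shape[1],3),np.uint8);im[:w.shape[0]]=w;im[w.shape[0]:,:g.shape[1]]=g[:, :w.shape[1]];im=im[:600]
save("w8",im)
E
```

```text
40.8 [ 0.4799 -0.181   0.04  ] F [-0.2 -0.3  0. ] w 0.0501
41.24 [ 0.4797 -0.1814  0.0401] F [-0.8  0.2  6.1] w 0.0084
slid -2.110898951870693
end y -0.043000000000000003 f 16.64013465804629
box-frame y -0.04047563910017635
43.24 [ 0.4773 -0.2317  0.0401] F [ 0.5 16.6 12.2] w 0.0092
43.93 [ 0.4785 -0.2339  0.0737] F [-0.   0.4  0.4] w 0.04
44.93 [ 0.4798 -0.1801  0.0628] F [ 0.4 -0.1 -0.5] w -0.0001
```

View pics/w8.png

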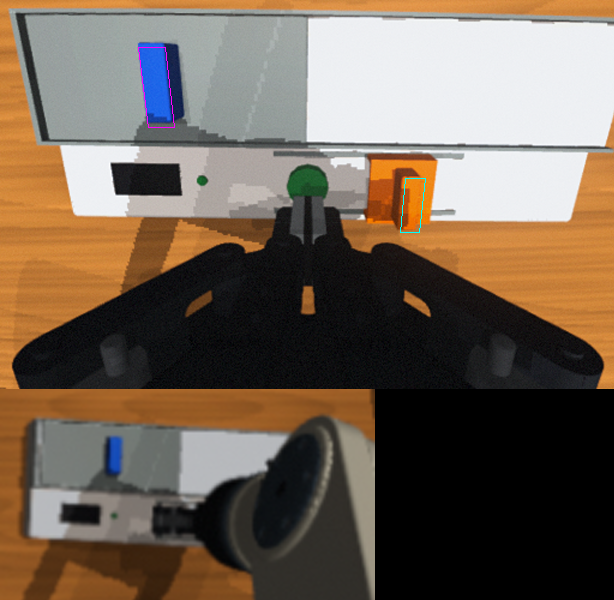

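Cover shut: the ridge lies on the overlay. Tab is aside and the green button is exposed at (307,183). Readings gave 50.4 mm of tab travel, so I check the plate against its 52 mm projection in the saved picture.

```bash
python3 - <<'E'
from h import *
b=pickle.load(open("pics/w8.pkl","rb"))
for t in(.048,.050,.052):
    print(t,np.round((pix(b,T(BOX,BY,rect(-.053,-.015,-.008-t,.028-t,.057)))-[0,60]+.5)*1.2).tolist())
print("btn",np.round((pix(b,T(BOX,BY,[[-.046,.01,.052],[-.022,.01,.052],[-.034,-.002,.052],[-.034,.022,.052]]))-[0,60]+.5)*1.2).tolist())
im=b["frame"].astype(int)
m=(im[...,0]>150)&(im[...,1]>70)&(im[...,1]<150)&(im[...,2]<40)
v,u=np.nonzero(m[170:260,280:400]);v+=170;u+=280
for row in(192,195,198,225,235,240):
    k=u[v==row];print(row,(row-60+.5)*1.2,(k.min()-.0)*1.2 if len(k) else 0,(k.max()+1)*1.2 if len(k) else 0)
g=(im[...,1]>im[...,0]+30)&(im[...,1]>im[...,2]+20);v,u=np.nonzero(g[180:240,230:285]);print("green u",(u.min()+230)*1.2,(u.max()+231)*1.2,"v",(v.min()+120)*1.2,(v.max()+121)*1.2)
E
```

```text
0.048 [[426.0, 225.0], [433.0, 161.0], [367.0, 161.0], [363.0, 225.0]]
0.05 [[430.0, 225.0], [437.0, 161.0], [370.0, 161.0], [367.0, 225.0]]
0.052 [[433.0, 225.0], [441.0, 162.0], [374.0, 161.0], [370.0, 225.0]]
btn [[311.0, 210.0], [311.0, 171.0], [332.0, 191.0], [289.0, 191.0]]
192 159.0 0 0
195 162.6 370.8 436.8
198 166.2 370.8 435.59999999999997
225 198.6 368.4 432.0
235 210.6 381.59999999999997 430.8
240 216.6 369.59999999999997 429.59999999999997
green u 286.8 327.59999999999997 v 165.6 199.2
```

Relative to the button, the plate fits about 51.5 mm, so it is at its stop within error. A quick extra push with shut fingers makes sure, then I press the button with force monitoring.

```bash
python3 - <<'E'
from h import *
line(B(-.034,.005,0),.10,.2);line(B(-.034,.005,0),.079,.15)
line(B(-.034,-.015,0),.079,.12);y=-.015
while y>-.045:
    y-=.0015;line(B(-.034,y,0),.079,.05)
    if fy()>10:break
print("push",y,fy());st()
line(B(-.034,y+.008,0),.10,.2)
r=B(-.034,.0118,0);line(r,.085,.2);line(r,.072,.08);bot.dwell(.15);st()
f0=get_obs()["wrist_force"][2];z=.072
while z>.060:
    z-=.0008;line(r,z,.03);o=get_obs();f=o["wrist_force"][2]-f0;print(round(z,4),round(o["position"][2],4),round(f,1))
    if f>12 or o["time_s"]>58:break
bot.dwell(.2);st()
line(r,.09,.2);line(r,.16,.3);st()
c=snap("wrist","w9");save("w9",c["frame"],k=1.3)
E
```

```text
push -0.02550000000000001 12.334124346497958
47.54 [ 0.4779 -0.2149  0.0414] F [ 2.3 12.3  2.4] w 0.0002
48.58 [ 0.4795 -0.1798  0.0347] F [0.3 0.7 0.4] w 0.0001
0.0712 0.0339 -0.8
0.0704 0.0329 -0.1
0.0696 0.0321 0.1
0.0688 0.0312 -0.4
0.068 0.0304 0.1
0.0672 0.0297 0.2
0.0664 0.0289 0.9
0.0656 0.0281 1.6
0.0648 0.0273 2.3
0.064 0.0265 3.3
0.0632 0.0257 3.3
0.0624 0.025 5.4
0.0616 0.0248 14.0
52.02 [ 0.4795 -0.1795  0.0248] F [-2.2  1.  14.5] w -0.0
52.7 [ 0.4796 -0.1796  0.1228] F [ 0.2  0.2 -0.6] w -0.0
```

View pics/w9.png

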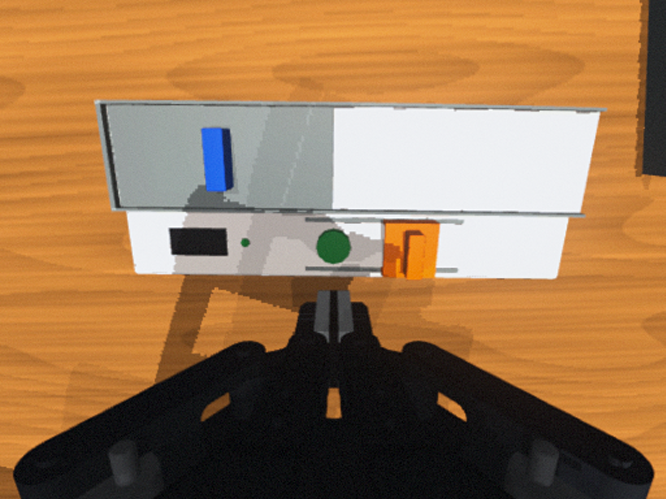

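The button's spring gave way over about 5 mm and then came to a hard stop at 14 N. It is released; the cover is shut, the tab is aside, and the arm is clear.

```bash
python3 -c "
from h import *
hand_in()"
```

```text
the job is handed in; nothing more can be done
```

I did the whole job in the order asked and handed it in at about 53 s on the robot's clock, under the 64 s limit. I don't know the verdict, since the hand-in reports none.

- **Oximeter:** I lifted it from the cradle by its long sides, stood it on the open desk and let go. I then took it by its ends (grip width 61.5 mm) and lowered it to the bay floor, with contact at the expected height. The picture taken after release shows it upright along the bay.
- **Cover:** I slid it by its ridge until it met its end stop at about 13 N. The ridge lies where it should when the cover is shut.
- **Lock tab:** I slid it aside to its stop at about 17 N, and a second push met about 12 N. My position readings gave 50.4 mm of travel instead of 52 mm. Measured against the button in the picture it was about 51.5 mm, so I took it as fully aside.
- **Start button:** It gave way over about 5 mm, then bottomed out at 14 N. I then released it.

**What disagreed:** the tool frame's z was about 37.5 mm off from what was stated. Because of that, my first grasp closed above the oximeter without visibly moving it. I found the offset by touching the shut fingers to open desk (about 22 N), and corrected for it from then on.

The bystanders and turquoise look-alikes were never approached, but I did not take a final picture of them.

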